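# Spread a snap ring onto the agitator's axle stub

### The job

Lift the dust cap off the drive's axle stub and stand it, open end down, inside the circle on the white mat. Then take the ring pliers out of their stand by the handles, squeeze them fully so that the snap ring on their tips spreads, and lower the spread ring over the axle until it is level in the groove, just above the collar, without bearing down hard on it. Finish while still holding the pliers squeezed with the ring spread in that place; leave everything else where it stands.

Things in the scene. Friction and masses are not known exactly. Their poses are not given: they have to be found in the camera images.
- drive: agitator drive, fixed: grey square housing 110 x 110 x 40 mm, a round flange and an upright dark collar 56 mm across, its flat top 72.5 mm above the bench. From it rises the steel axle stub, 30 mm diameter, to 106 mm above the bench; its top 8 mm taper to 18 mm. Origin: centre of the underside, on the axle's axis, z up.
- groove (a point): middle of the axle's ring groove, on the axle's axis, 75 mm above the bench. The groove (25 mm diameter, 5 mm tall) lies directly on the collar's top face, so a ring resting on the collar is in the groove; the axle goes on 31 mm above this point.
- dust_cap: plain grey plastic cap, a round cup upside down: 46 mm outer diameter, 46 mm tall, 3 mm wall, about 60 g. At the start it stands loosely on the collar over the axle stub and hides it. Origin: centre of its open lower rim, z up.
- mat: fixed white square mat, 110 x 110 mm, 2 mm thick, with a printed black circle of 80 mm outer diameter (line 3 mm wide) in its middle: the marked spot. Origin: centre of its underside, z up.
- rack: fixed aluminium stand for the pliers: base plate 90 x 110 mm and two posts 56 mm apart (along y), their tops 86 mm above the bench with 8 mm lips round the ends of the pliers' cross plate. Lift the pliers straight up by at least 75 mm before moving sideways. Origin: centre of its underside, z up.
- pliers: ring pliers with a snap ring on their tips, about 240 g, standing tips down in the rack. Origin: the pivot, 90 mm above the bench in the rack; z up along the handles, y from right to left handle, x towards the ring. A steel cross plate 24 x 80 x 5 mm (x, y, z) at the pivot rests on the rack's posts. Both handles swing alike about the pivot, so the pliers stay symmetric.
- handles_mid (a point): midway between the two grey handles, 65 mm above the pivot: squeeze here along y. Handles: 16 mm thick (x), from 14 to 92 mm above the pivot, a V 51 mm over the outer faces here and 62 mm at the ends when relaxed; parallel and 30 mm over all when squeezed to the stop. The spring takes 4 to 9 N a side: a 20 N grip squeezes fully. Let go, they spring open.
- ring_center (a point): centre of the flat steel snap ring, 22 mm along +x from the pivot and 62 mm below it. Ring 3 mm thick, level, its ears pinned to the plier tips for good. Relaxed about 25 mm wide inside: it cannot pass the 30 mm axle. Handles fully squeezed: round, 36 mm inside, 44 mm outside. The tips then stand beside the axle; any yaw will do.
- handle_left (a joint): swing of a handle (both move alike): 0 relaxed, ring closed; 0.169 rad squeezed to the stop, ring fully spread.
- sleeve: bystander: steel stepped sleeve, 32 mm wide, 40 mm tall. Origin: underside.
- jar: bystander: small brown glass jar, 44 mm wide, 50 mm tall. Origin: underside.
- beaker: bystander: glass beaker, 64 mm wide, 85 mm tall. Origin: underside.
- media_bottle: bystander: glass bottle with a screw cap, 68 mm wide, 130 mm tall. Origin: underside.
- wrench: bystander: steel spanner lying flat, 160 mm long. Origin: underside.
- dishes: bystander: stack of clear dishes, 88 mm wide, 45 mm tall. Origin: underside.
- tip_box: bystander: open grey plastic box, 80 x 120 x 50 mm. Origin: underside.
There are look-alikes about, which are no part of the job. What is shaped like the dust_cap but turquoise is not meant.

How it is judged:
By the outcome, as a careful person would: the job done as asked, in the order asked, and still so for the second after the job is handed in, while the arm keeps its last pose, push and grip.
It also fails if it takes over 56 s, if anything falls off the work surface, if the arm or the gripper's body presses on something with over 40 N, if the wrist force passes 120 N, or if a joint passes its speed limit or range.

### The arm

A 7-joint arm with a two-finger parallel gripper is mounted at the origin on the work surface. World frame = base frame: x ahead of the robot, y to its left, z up, the work surface at z = 0. Lengths are in m, angles in degrees, forces in N, time in s.
With the tool pointing down it reaches from about 0.425 to 0.875 m from the base axis. Payload 9.9 kg.
Tool frame: the origin (TCP) lies on the centre line of the jaws, within the pads' length; the fingertips stand ahead of it and the grasp point (between the pads) is the TCP (robot.tip_extent is the z of the fingertips in the tool frame, in m); z points along the fingers, y is the direction in which the jaws open and shut (so a half turn about z gives the same grasp; the last joint's range is limited). The gripper opens to 85 mm and grips with 20 to 120 N. Pads are 22 mm wide; open, the fingers measure 114 mm over their backs; the gripper's body (76 mm by 85 mm) begins 54 mm behind the grasp point. The pads swing forward as they close: fully open they stand 13 mm farther back than shut.
Start: joints at [72.147, 32.985, 1.427, 82.34, -0.859, 64.687, -3.237], TCP at [0.152, -0.658, 0.25] pointing down, gripper open.
Joint ranges: [-157.87, 157.87], [-19.46, 123.44], [-87.15, 90], [11.01, 140.99], [-62.26, 242.26], [9.8, 113.94], [-161.44, 161.44]. Speed limits (degrees/s): [127.2, 127.2, 172.46, 172.46, 180, 180, 180].

### API

Orientations are given as [roll, pitch, yaw] about the fixed x, y, z axes, in that order (R = Rz(yaw) Ry(pitch) Rx(roll)).
In Python, from plant import robot gives the robot as it stands.
- The arm moves only by the shell command python3 -m jog 'ROWS'. ROWS is JSON, one flat list of numbers, 7 for each row, row after row: the shift along the tool's x, y, z in units of 25 mm (1.0 is 25 mm), then the turn, a rotation vector about the tool's x, y, z in units of 8 degrees (1.0 is 8 degrees), then the closure, from -1 (fully open) to 1 (shut). In form: [dx, dy, dz, rx, ry, rz, grip, dx, dy, dz, rx, ry, rz, grip, ...]. A call has 1 to 12 rows; each row shifts and turns the pose as measured when the row begins, along the tool's axes as they then stand; what a row does not reach is not made up. A row lasts 1/10 s, in which the tool goes at most 50 mm and 8.59 degrees, less where a joint would pass 70% of its speed; a pose out of reach is approached as far as the arm can. A call is refused whole if a number of a shift passes 1 or a number of a turn 1, either way. A call with a gripper value outside its range is refused whole. The fingers move at their own pace and stop on an object; the grip force is fixed at half the most. Time passes only in rows, so rows that do not move let the fingers close. It gives the time, the measured TCP pose, the force and the opening at its end, in the units of the state.
- robot.get_obs(): the state, without advancing time (a new reading comes with each control period).
- robot.get_image(name): name is "side" or "top" or "wrist"; returns a dict with "color" (384x512x3 uint8, red, green, blue), "vertical_fov" (degrees; the focal length in pixels is half the picture's height over the tangent of half this angle, whatever the lens; pixels are square), "cx", "cy" (the principal point, pixels), "pose" (4x4, takes a point from camera to world coordinates). Camera axes: x right, y down, z forward; pixel columns grow to the right and rows downward; lengths in m; the calibration is good to about 2 mm. A picture is of the moment at which its call begins. There is no depth.
- robot.close_job(): hands the job in, once; it reports no verdict.
The state is a dict: "time_s": time; "joints": joint angles; "qvel": joint speeds; "effort": joint torques, N m; "position": TCP position; "ee_rot": TCP orientation; "force": force on the tool from outside, world axes, zero at the start; "wrist_torque": the same for the moment, N m; "grip_width": opening from 0.0 (shut) to 1.0 (fully open).
Only numpy, scipy, OpenCV 4.12 (cv2) and the standard library are available. Lean on these libraries where they do the work, as an engineer would, in place of code of your own. Each camera call takes 0.05 s, during which the arm holds its last target. There are 200 camera calls.

## Working session

There is one attempt and no reset: what is moved stays moved. The work goes in short steps, Python scripts to look and compute and a shell command to move; the robot and the scene stay as the last step left them, time stands still between calls to the robot, and variables do not carry over. Pictures are saved under pics/ and viewed, about 8 in all and at most 12, crops included, and the job is handed in when it is done.

```bash
ls; mkdir -p pics
cat > h.py <<'E'
import numpy as np,cv2
from plant import robot
def snap(n,f,crop=None,s=1):
    im=robot.get_image(n); c=cv2.cvtColor(im["color"],cv2.COLOR_RGB2BGR)
    np.savez('pics/'+f+'.npz',pose=im["pose"],k=[im["vertical_fov"],im["cx"],im["cy"]])
    cv2.imwrite('pics/'+f+'_raw.png',c)
    show(f,f,crop,s); return im
def show(f,g,crop=None,s=1):
    c=cv2.imread('pics/'+f+'_raw.png')
    if crop: u0,v0,u1,v1=crop; c=c[v0:v1,u0:u1]
    cv2.imwrite('pics/'+g+'.png',cv2.resize(c,None,fx=s,fy=s,interpolation=cv2.INTER_CUBIC))
def cam(f):
    d=np.load('pics/'+f+'.npz'); k=d['k']; return np.array(d['pose']),192/np.tan(np.radians(k[0]/2)),k[1],k[2]
def px(f,u,v,z):
    T,F,cx,cy=cam(f); d=T[:3,:3]@[(u-cx)/F,(v-cy)/F,1]; o=T[:3,3]
    return np.round(o+d*(z-o[2])/d[2],4)
def proj(f,p):
    T,F,cx,cy=cam(f); q=T[:3,:3].T@(np.array(p)-T[:3,3]); return np.round([cx+F*q[0]/q[2],cy+F*q[1]/q[2]],1)
E
python3 - <<'E'
from h import *
for n in("top","side"): snap(n,n+'0',s=1.5)
a=[cv2.imread(f'pics/{n}0_raw.png') for n in("top","side")]
for n in("top","side"): print(cam(n+'0'))
print(robot.tip_extent,robot.get_obs())
E
```

```text
pics
(array([[ 0.01589309, -0.98162153,  0.19017516,  0.38625508],
       [-0.99976541, -0.01840044, -0.0114258 , -0.00559629],
       [ 0.01471512, -0.18994895, -0.98168369,  1.1068144 ],
       [ 0.        ,  0.        ,  0.        ,  1.        ]]), np.float64(360.54784802618525), np.float64(259.0401380869394), np.float64(196.00553221821406))
(array([[-0.75958867, -0.32785355,  0.5617269 , -0.12371705],
       [-0.65039766,  0.38662841, -0.65383588,  0.81187674],
       [-0.00281716, -0.86199218, -0.50691374,  0.73204498],
       [ 0.        ,  0.        ,  0.        ,  1.        ]]), np.float64(415.3177598741287), np.float64(261.0112392582989), np.float64(192.79146115684492))
0.019 {'time_s': 0.1, 'joints': array([72.14885147, 33.02862799,  1.4226254 , 82.37900118, -0.86090308,
       64.6894892 , -3.23743774]), 'qvel': array([-0.04978815, -0.07424267,  0.0036184 , -0.09625373,  0.10446766,
       -0.05428521, -0.00939965]), 'effort': array([ 6.72424518e-03, -7.67296529e+01,  2.25787126e+00, -2.86599791e+01,
        1.57842186e-02,  8.52904224e-03, -7.74642473e-06]), 'position': array([ 0.15235529, -0.65719708,  0.24953541]), 'ee_rot': array([-1.79913450e+02,  2.55155890e-03,  1.30516607e+01]), 'force': array([ 0.56102774, -0.22866818,  0.7748169 ]), 'wrist_torque': array([0.04533806, 0.02850628, 0.02791119]), 'grip_width': 0.9961910212195186}
```

View pics/top0.png

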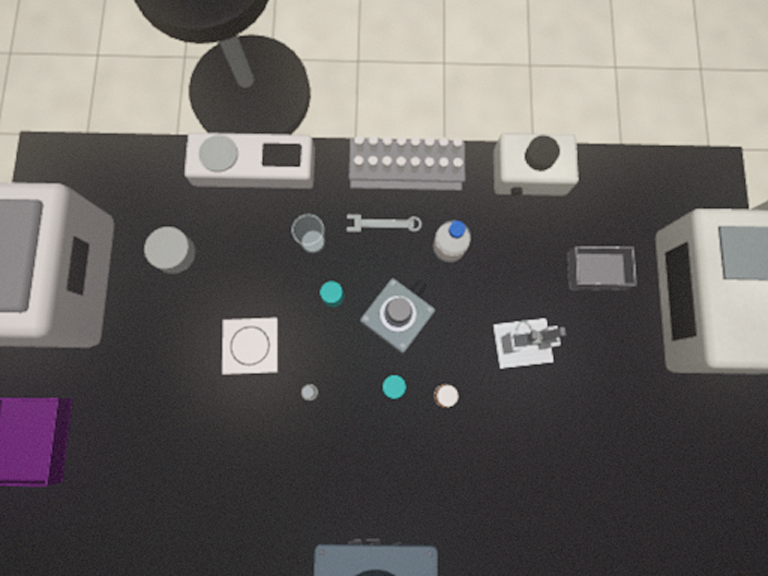

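View pics/side0.png

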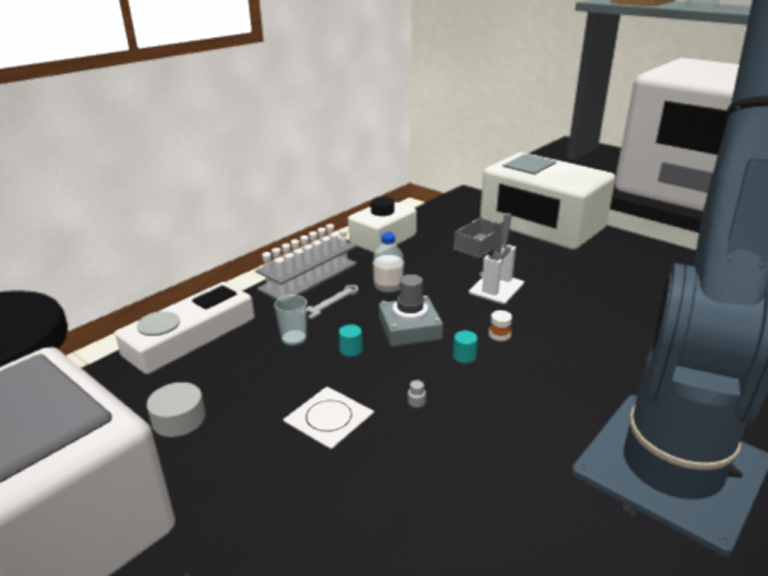

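Run:
```python
from h import *
for n,u,v,z in [("cap",399,309,.1185),("mat",250,346,.002)]: print(n,px('top0',u/1.5,v/1.5,z))
for u,v in[(493,324),(547,319),(553,361),(500,368)]: print('rack',px('top0',u/1.5,v/1.5,.005))
print('side cap',px('side0',411/1.5,283/1.5,.1185),'mat',px('side0',329/1.5,415/1.5,.002))
a=cv2.imread('pics/top0_raw.png')[200:255,320:385];b=cv2.imread('pics/side0_raw.png')[135:205,305:360]
f=lambda c:cv2.resize(c,(390,int(390*c.shape[0]/c.shape[1])),interpolation=cv2.INTER_CUBIC)
a,b=f(a),f(b);h=max(len(a),len(b));p=lambda c:cv2.copyMakeBorder(c,0,h-len(c),0,0,0)
cv2.imwrite('pics/rk.png',np.hstack([p(a),p(b)]))
```

```text
cap [ 0.5498 -0.0369  0.1185]
mat [0.4872 0.2618 0.002 ]
rack [ 0.5408 -0.2345  0.005 ]
rack [ 0.5533 -0.3466  0.005 ]
rack [ 0.4671 -0.3554  0.005 ]
rack [ 0.4511 -0.2468  0.005 ]
side cap [ 0.5425 -0.0227  0.1185] mat [0.4895 0.2644 0.002 ]
```

View pics/rk.png

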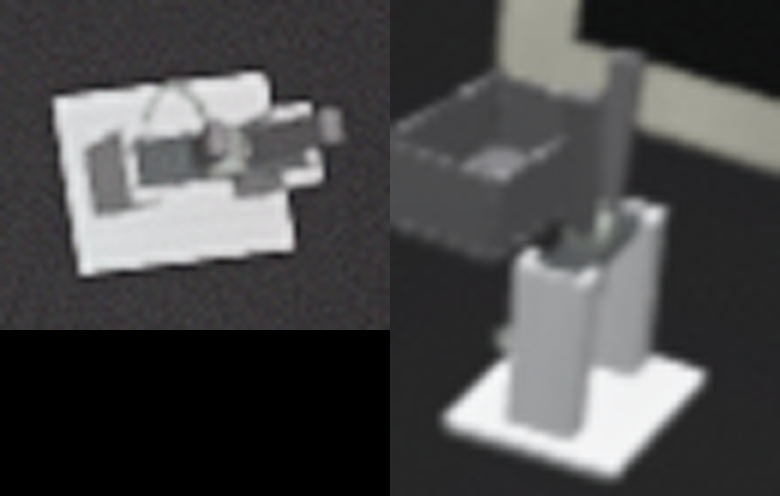

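```bash
python3 -m jog '[0.95,-0.77,-0.1,0,0,0,-1,0.95,-0.77,-0.1,0,0,0,-1,0.95,-0.77,-0.1,0,0,0,-1,0.95,-0.77,-0.1,0,0,0,-1,0.95,-0.77,0,0,0,0,-1,0.95,-0.77,0,0,0,0,-1,0.95,-0.77,0,0,0,0,-1,0.95,-0.77,0,0,0,0,-1,0.95,-0.77,0,0,0,0.37,-1,0.95,-0.77,0,0,0,0.37,-1,0,0,0,0,0,0,-1,0,0,0,0,0,0,-1]'
python3 - <<'E'
from h import *
snap('wrist','w0',s=1.5); print(robot.get_obs()['position'],robot.get_obs()['ee_rot']);print(cam('w0'))
E
```

```text
time_s: 1.3
position: [0.3462, -0.4059, 0.255]
ee_rot: [-179.4, 0.3, 6.9]
force: [0.1, 0.3, 0.9]
grip_width: 1.001
[ 0.34641138 -0.40578948  0.254994  ] [-179.42182623    0.25367597    6.8599621 ]
(array([[ 0.11848153, -0.95328128, -0.27787934,  0.41596864],
       [-0.99290457, -0.11659689, -0.02335984, -0.39770936],
       [-0.01013137,  0.27867538, -0.96033192,  0.37816253],
       [ 0.        ,  0.        ,  0.        ,  1.        ]]), np.float64(334.40319372618575), np.float64(256.4120410872367), np.float64(191.03136102185027))
```

View pics/w0.png

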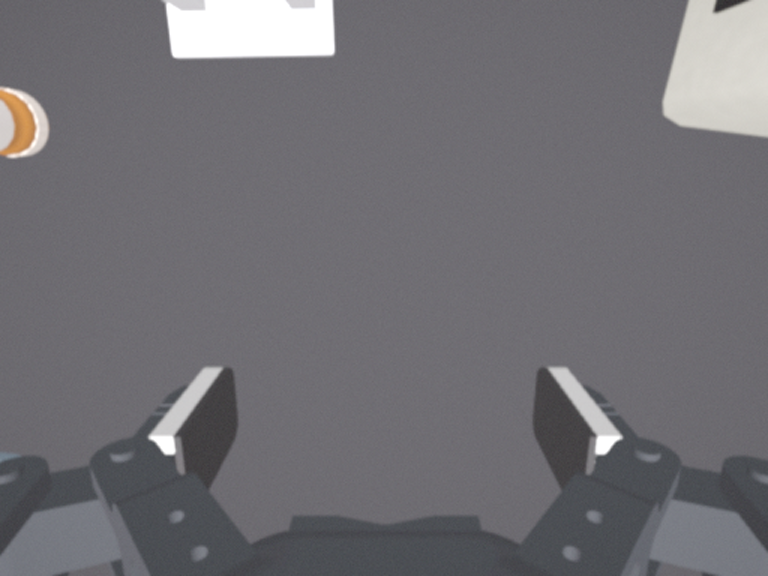

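```bash
python3 -m jog '[0.45,-1,0,0,0,0,-1,0.45,-1,0,0,0,0,-1,0.45,-1,0,0,0,0,-1,0.45,-1,0,0,0,0,-1,0.45,-1,0,0,0,0,-1,0.45,-1,0,0,0,0,-1,0.45,-1,0,0,0,0,-1,0.45,-1,0,0,0,0,-1,0.45,-1,0,0,0,0,-1,0.45,-1,0,0,0,0,-1,0.45,-1,0,0,0,0,-1,0.45,-1,0,0,0,0,-1]'
python3 -m jog '[0.45,-1,0,0,0,0,-1,0.45,-1,0,0,0,0,-1,0.45,-1,0,0,0,0,-1,0,0,0,0,0,0,-1,0,0,0,0,0,0,-1]'
python3 - <<'E'
from h import *
for u,v in((172,57),(334,53)): print(px('w0',u/1.5,v/1.5,.005))
snap('wrist','w1',s=1.5); print(robot.get_obs()['position'],robot.get_obs()['ee_rot'])
E
```

```text
time_s: 2.55
position: [0.4433, -0.0996, 0.2552]
ee_rot: [-179.7, 0.5, 5.3]
force: [0.5, -0.2, 0.6]
grip_width: 0.999
time_s: 3.05
position: [0.472, -0.0212, 0.255]
ee_rot: [-179.7, 0.5, 5.2]
force: [-0.1, -1.0, -0.1]
grip_width: 0.995
[ 0.4532 -0.2424  0.005 ]
[ 0.4687 -0.3528  0.005 ]
[ 0.47211167 -0.0211303   0.25502887] [-179.69562653    0.44980054    5.18476792]
```

View pics/w1.png

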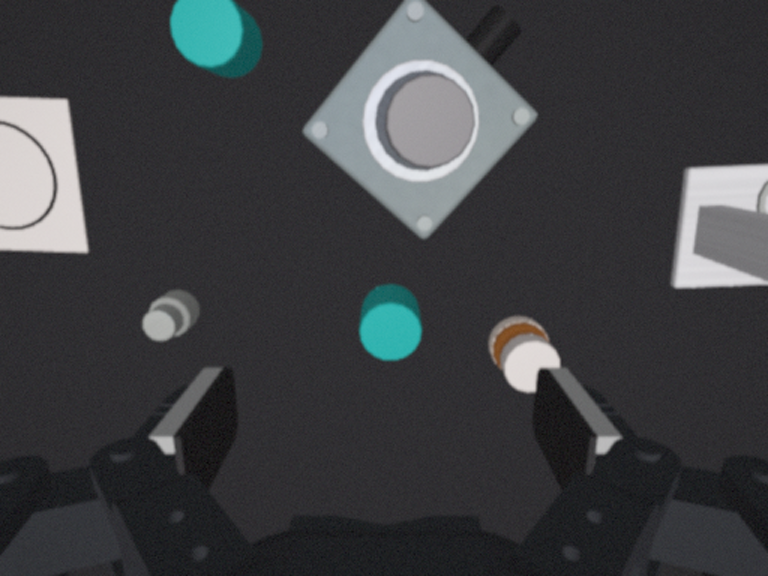

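Run:
```python
from h import *
g=lambda u,v,z:px('w1',u/1.5,v/1.5,z)
print('cap',g(431,120,.1185)); print('edges',g(387,120,.1185),g(475,120,.1185))
a,b=g(303,131,.04),g(537,115,.04); c=g(424,239,.04); d=g(416,-4,.04); print(a,b,c,d,(a+b)/2,(c+d)/2)
print('mat right corners',g(68,99,.002),g(88,252,.002))
print('collar',g(421,121,.0725))
```

```text
cap [ 0.5533 -0.0348  0.1185]
edges [ 0.5514 -0.0133  0.1185] [ 0.5552 -0.0563  0.1185]
[0.5425 0.0403 0.04  ] [ 0.5656 -0.1079  0.04  ] [ 0.4795 -0.0452  0.04  ] [ 0.626  -0.0239  0.04  ] [ 0.55405 -0.0338   0.04   ] [ 0.55275 -0.03455  0.04   ]
mat right corners [0.5492 0.2128 0.002 ] [0.4389 0.2071 0.002 ]
collar [ 0.5542 -0.0328  0.0725]
```

```bash
python3 -m jog '[0.85,0.22,0,0,0,0,-1,0.85,0.22,0,0,0,0,-1,0.85,0.22,0,0,0,0,-1,0.85,0.22,0,0,0,0,-1,0,0,0.9,0,0,0,-1,0,0,0.9,0,0,0,-1,0,0,0.9,0,0,0,-1,0,0,0,0,0,0,-1,0,0,0,0,0,0,-1]'
```

```text
time_s: 4.0
position: [0.5595, -0.0523, 0.1851]
ee_rot: [180.0, 0.5, 4.1]
force: [-0.1, 0.3, 0.2]
grip_width: 1.004
```

```bash
python3 -m jog '[-0.1,-0.4,0,0,0,0,-1,-0.1,-0.35,0,0,0,0,-1,0,0,0,0,0,0,-1,0,0,0,0,0,0,-1]'
```

```text
time_s: 4.4
position: [0.5537, -0.0329, 0.1887]
ee_rot: [180.0, 0.2, 4.1]
force: [-0.0, 0.2, -0.2]
grip_width: 1.001
```

```bash
python3 -m jog '[0,0,0.8,0,0,0,-1,0,0,0.8,0,0,0,-1,0,0,0.7,0,0,0,-1,0,0,0.6,0,0,0,-1,0,0,0,0,0,0,-1,0,0,0,0,0,0,-1]'
```

```text
time_s: 5.0
position: [0.5561, -0.0323, 0.1175]
ee_rot: [179.9, -0.2, 4.2]
force: [-0.5, -1.0, 0.5]
grip_width: 1.002
```

```bash
python3 -m jog '[-0.1,0.05,0.4,0,0,0,-1,0,0,0.3,0,0,0,-1,0,0,0,0,0,0,-1,0,0,0,0,0,0,1,0,0,0,0,0,0,1,0,0,0,0,0,0,1,0,0,0,0,0,0,1,0,0,0,0,0,0,1,0,0,0,0,0,0,1]'
```

```text
time_s: 5.9
position: [0.5553, -0.034, 0.1018]
ee_rot: [179.9, -0.5, 4.2]
force: [1.2, -0.9, -0.1]
grip_width: 0.516
```

```bash
python3 -m jog '[0,0,-0.5,0,0,0,1,0,0,-0.8,0,0,0,1,0,0,-0.9,0,0,0,1,0,0,-0.9,0,0,0,1,0,0,-0.9,0,0,0,1,0,0,-0.4,0,0,0,1,0,0,0,0,0,0,1]'
python3 -m jog '[-0.14,-0.5,0,0,0,0,1,-0.14,-1,0,0,0,0,1,-0.14,-1,0,0,0,0,1,-0.14,-1,0,0,0,0,1,-0.14,-1,0,0,0,0,1,-0.14,-1,0,0,0,0,1,-0.14,-1,0,0,0,0,1,-0.14,-1,0,0,0,0,1,-0.14,-1,0,0,0,0,1,-0.14,-1,0,0,0,0,1,0,-0.5,0,0,0,0,1,0,0,0,0,0,0,1]'
```

```text
time_s: 6.6
position: [0.5539, -0.0336, 0.2198]
ee_rot: [179.9, -0.5, 4.2]
force: [-0.5, -1.3, -0.2]
grip_width: 0.515
time_s: 7.8
position: [0.486, 0.2293, 0.2059]
ee_rot: [179.8, 0.8, 4.5]
force: [-0.1, -0.3, -0.3]
grip_width: 0.515
```

```bash
python3 -m jog '[0.1,-0.7,0,0,0,0,1,0.1,-0.65,0,0,0,0,1,0,0,0.8,0,-0.03,0,1,0,0,0.9,0,-0.03,0,1,0,0,0.9,0,-0.03,0,1,0,0,0.9,0,-0.03,0,1,0,0,0.9,0,-0.03,0,1,0,0,0.5,0,0,0,1,0,0,0,0,0,0,1,0,0,0,0,0,0,1]'
python3 - <<'E'
from h import *
snap('side','s1',(170,210,300,310),5)
snap('wrist','w2',s=1.5)
print(robot.get_obs()['position'],robot.get_obs()['ee_rot'])
E
```

```text
time_s: 8.8
position: [0.4884, 0.2567, 0.0763]
ee_rot: [179.4, 2.1, 3.9]
force: [-0.2, 0.2, 0.3]
grip_width: 0.515
[0.48855318 0.25691656 0.0768797 ] [179.46494217   2.07496647   3.94901536]
```

View pics/s1.png

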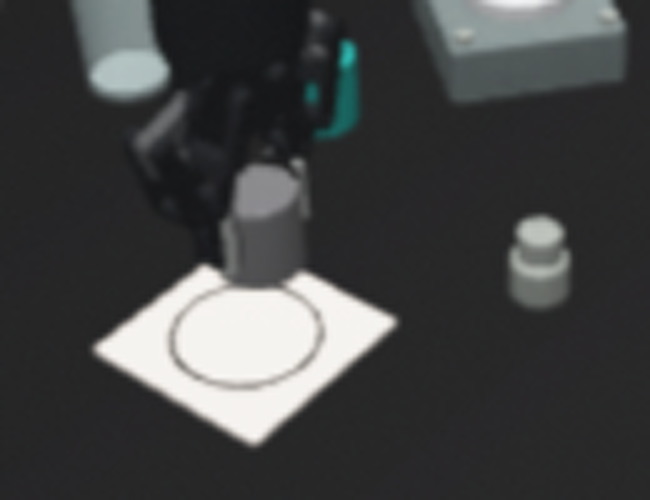

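```bash
python3 -c "
from h import *;print(px('s1',219.4,276.8,.002))"
python3 -m jog '[0.0,-0.3,0,0.08,0.13,0,1,0,0,0.5,0,0.13,0,1,0,0,0.5,0,0,0,1,0,0,0.4,0,0,0,1,0,0,0,0,0,0,1,0,0,0,0,0,0,1]'
```

```text
[0.489  0.2646 0.002 ]
time_s: 9.5
position: [0.4898, 0.2677, 0.0435]
ee_rot: [-179.6, -0.5, 4.0]
force: [-0.2, -0.9, -0.7]
grip_width: 0.518
```

```bash
python3 -m jog '[0,0.08,0.25,-0.05,-0.06,0,1,0,0,0.15,0,0,0,1,0,0,0.1,0,0,0,1,0,0,0,0,0,0,1]'
```

```text
time_s: 9.9
position: [0.4908, 0.2659, 0.031]
ee_rot: [-180.0, -0.0, 3.9]
force: [-2.0, -0.1, 6.6]
grip_width: 0.517
```

```bash
python3 -m jog '[0,0,0,0,0,0,-1,0,0,0,0,0,0,-1,0,0,0,0,0,0,-1,0,0,0,0,0,0,-1,0,0,-0.4,0,0,0,-1,0,0,-0.7,0,0,0,-1,0,0,-0.9,0,0,0,-1,0,0,-0.9,0,0,0,-1,0,0,-0.9,0,0,0,-1,0,0,-0.9,0,0,0,-1,0,0,-0.9,0,0,0,-1,0,0,-0.9,0,0,0,-1]'
python3 -m jog '[0,0,-0.9,0,0,0,-1,0,0,-0.9,0,0,0,-1,0,0,0,0,0,0,-1]'
python3 - <<'E'
from h import *
snap('side','s2',(130,120,300,310),3)
print(robot.get_obs()['position'],robot.get_obs()['ee_rot'])
E
```

```text
time_s: 11.1
position: [0.489, 0.2646, 0.2015]
ee_rot: [179.9, 0.2, 3.9]
force: [-0.0, 0.6, -0.4]
grip_width: 0.999
time_s: 11.4
position: [0.4896, 0.2651, 0.254]
ee_rot: [-179.9, -0.2, 3.9]
force: [0.1, -0.2, -0.3]
grip_width: 1.0
[0.48908487 0.26469898 0.25251759] [-1.79934072e+02 -7.75131613e-02  3.93691001e+00]
```

View pics/s2.png

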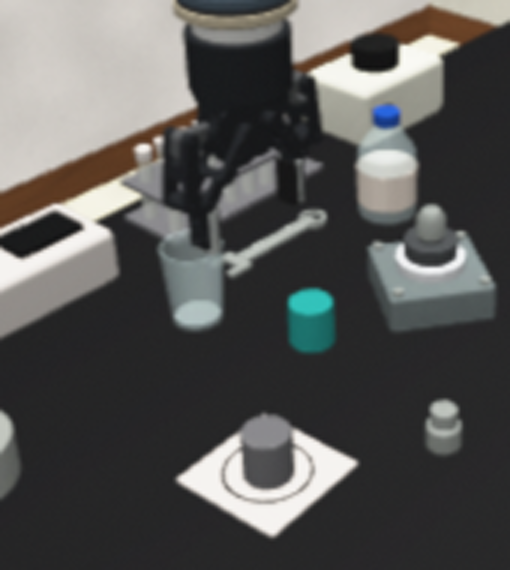

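```bash
python3 -m jog '[-0.15,0.6,-0.1,0,0,0,-1,-0.15,1,-0.2,0,0,0,-1,-0.15,1,-0.2,0,0,0,-1,-0.15,1,-0.2,0,0,0,-1,-0.15,1,-0.2,0,0,0,-1,-0.15,1,-0.2,0,0,0,-1,-0.15,1,-0.2,0,0,0,-1,-0.15,1,-0.2,0,0,0,-1,-0.15,1,-0.2,0,0,-0.1,-1,-0.15,1,-0.2,0,0,-0.1,-1,-0.15,1,-0.1,0,0,-0.1,-1,-0.15,1,-0.1,0,0,-0.1,-1]'
python3 -m jog '[-0.15,1,0,0,0,-0.1,-1,-0.15,1,0,0,0,-0.1,-1,-0.15,1,0,0,0,0,-1,-0.15,1,0,0,0,0,-1,-0.15,1,0,0,0,0,-1,-0.15,1,0,0,0,0,-1,-0.15,1,0,0,0,0,-1,-0.15,1,0,0,0,0,-1,0,1,0,0,0,0,-1,0,0,0,0,0,0,-1]'
```

```text
time_s: 12.65
position: [0.4533, -0.0481, 0.299]
ee_rot: [179.8, 1.1, 7.2]
force: [-0.6, 0.2, -0.6]
grip_width: 0.999
time_s: 13.65
position: [0.4398, -0.2933, 0.2929]
ee_rot: [-179.8, 2.2, 8.2]
force: [-0.0, 0.1, 0.5]
grip_width: 1.001
```

```bash
python3 -m jog '[0,0,0,-0.02,0.26,0,-1,0,0,0,0,0,0,-1]'
python3 - <<'E'
from h import *
snap('wrist','w3',s=1.5); print(robot.get_obs()['position'],robot.get_obs()['ee_rot'])
E
```

```text
time_s: 13.85
position: [0.4371, -0.2937, 0.2911]
ee_rot: [-179.9, 0.2, 8.1]
force: [0.3, -0.0, -0.3]
grip_width: 1.001
[ 0.43747433 -0.29320076  0.29105549] [-179.8294286     0.28231731    8.14158771]
```

View pics/w3.png

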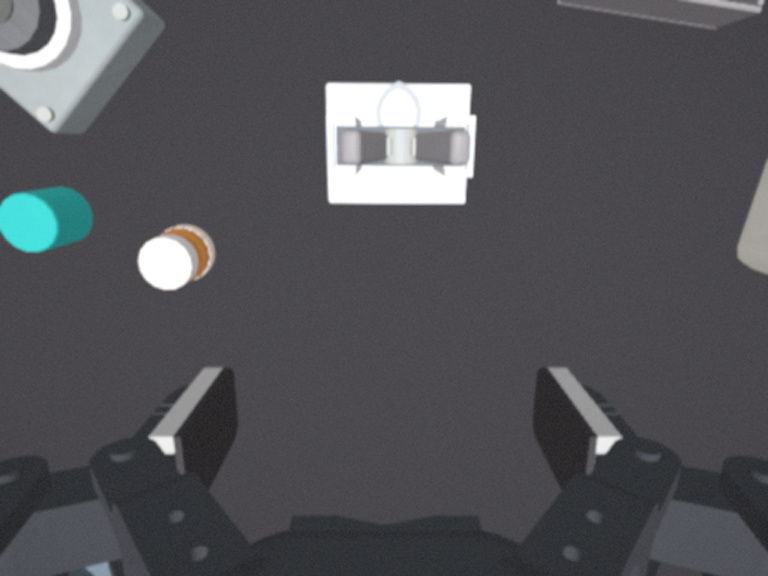

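Run:
```python
from h import *
g=lambda u,v,z:px('w3',u/1.5,v/1.5,z)
l,r=g(338,147,.182),g(470,147,.182); print(l,r,(l+r)/2,np.linalg.norm(l-r),np.degrees(np.arctan2(-(l-r)[0],(l-r)[1])))
c=[g(u,v,.005) for u,v in((326,84),(470,83),(466,204),(329,204))]; print(np.mean(c,0),c)
print('ring',g(399,106,.028))
```

```text
[ 0.5011 -0.2622  0.182 ] [ 0.5093 -0.3205  0.182 ] [ 0.5052  -0.29135  0.182  ] 0.05887384818406218 8.006234659645004
[ 0.50455  -0.292575  0.005   ] [array([ 0.5416, -0.2319,  0.005 ]), array([ 0.5576, -0.3402,  0.005 ]), array([ 0.4673, -0.3541,  0.005 ]), array([ 0.4517, -0.2441,  0.005 ])]
ring [ 0.5322 -0.2889  0.028 ]
```

```bash
python3 -m jog '[0.6,0.08,0,0,0,0,-1,0.8,0.08,0,0,0,0,-1,0.8,0.08,0,0,0,0,-1,0.4,0.08,0,0,0,0,-1,0,0,0.4,0,0,0,-1,0,0,0.6,0,0,0,-1,0,0,0.4,0,0,0,-1,0,0,0,0,0,0,-1,0,0,0,0,0,0,-1]'
```

```text
time_s: 14.8
position: [0.5069, -0.2874, 0.2514]
ee_rot: [-179.6, 0.6, 8.4]
force: [-0.8, -0.4, 0.1]
grip_width: 0.999
```

```bash
python3 -m jog '[-0.1,0.15,0.3,-0.05,0.06,0.05,-1,0,0,0.6,0,0,0,-1,0,0,0.6,0,0,0,-1,0,0,0.6,0,0,0,-1,0,0,0.5,0,0,0,-1,0,0,0.5,0,0,0,-1,0,0,0,0,0,0,-1,0,0,0,0,0,0,-1]'
```

```text
time_s: 15.6
position: [0.5051, -0.2939, 0.1753]
ee_rot: [179.7, -0.2, 7.9]
force: [0.5, -0.0, 0.4]
grip_width: 1.0
```

```bash
python3 -m jog '[0,-0.09,0.5,0.03,0,0,-1,0,0,0.4,0,0,0,-1,0,0,0,0,0,0,-1,0,0,0,0,0,0,-1]'
```

```text
time_s: 16.0
position: [0.5055, -0.2917, 0.1518]
ee_rot: [179.9, -0.3, 7.9]
force: [-0.4, -1.0, 1.1]
grip_width: 1.004
```

```bash
python3 -m jog '[0,0,0,0,-0.03,0,1,0,0,0,0,0,0,1,0,0,0,0,0,0,1,0,0,0,0,0,0,1,0,0,0,0,0,0,1,0,0,0,0,0,0,1,0,0,0,0,0,0,1,0,0,0,0,0,0,1,0,0,0,0,0,0,1]'
```

```text
time_s: 16.9
position: [0.5068, -0.2927, 0.1546]
ee_rot: [179.8, -0.2, 7.9]
force: [-0.4, -0.1, 0.9]
grip_width: 0.316
```

```bash
python3 -m jog '[0,0,-0.4,0,0,0,1,0,0,-0.5,0,0,0,1,0,0,-0.5,0,0,0,1,0,0,0,0,0,0,1]'
```

```text
time_s: 17.3
position: [0.5063, -0.2924, 0.1923]
ee_rot: [179.8, -0.2, 7.9]
force: [-0.4, 0.3, -2.2]
grip_width: 0.306
```

```bash
python3 -m jog '[0,0,-0.6,0,0,0,1,0,0,-0.6,0,0,0,1,0,0,-0.6,0,0,0,1,0,0,-0.6,0,0,0,1,0,0,-0.6,0,0,0,1,0,0,-0.4,0,0,0,1,0,0,0,0,0,0,1]'
```

```text
time_s: 18.0
position: [0.5049, -0.2916, 0.2809]
ee_rot: [179.8, -0.1, 7.9]
force: [0.4, -0.5, -2.3]
grip_width: 0.31
```

```bash
python3 -m jog '[0.2,-0.5,0,0,0,0,1,0.25,-0.8,0,0,0,0,1,0.25,-0.9,0,0,0,0,1,0.25,-0.9,0,0,0,0,1,0.25,-0.9,0,0,0,0,1,0.25,-0.9,0,0,0,0,1,0.25,-0.9,0,0,0,0,1,0.25,-0.9,0,0,0,0,1,0.25,-0.9,0,0,0,0,1,0.2,-0.8,0,0,0,0,1,0,0,0,0,0,0,1,0,0,0,0,0,0,1]'
```

```text
time_s: 19.2
position: [0.5323, -0.0534, 0.27]
ee_rot: [-179.6, 0.7, 8.3]
force: [-0.2, -0.8, -3.3]
grip_width: 0.311
```

```bash
python3 -m jog '[0.1,-0.6,0.3,-0.04,0.08,0,1,0,0,0.2,0,0,0,1,0,0,0,0,0,0,1,0,0,0,0,0,0,1]'
python3 - <<'E'
from h import *
o=robot.get_obs();print(o['position'],o['ee_rot'])
snap('wrist','w4',s=1);snap('side','s4');snap('top','t4')
print('axle proj',proj('w4',[.5535,-.034,.106]),proj('s4',[.5535,-.034,.106]))
a=cv2.resize(cv2.imread('pics/w4_raw.png')[40:240,110:390],(560,400),interpolation=2)
b=cv2.resize(cv2.imread('pics/s4_raw.png')[120:230,240:306],(240,400),interpolation=2)
cv2.imwrite('pics/c4.png',np.hstack([a,b]))
E
```

```text
time_s: 19.6
position: [0.5314, -0.0393, 0.2558]
ee_rot: [-180.0, 0.2, 8.2]
force: [-0.7, -0.6, -2.1]
grip_width: 0.308
[ 0.53140138 -0.03933321  0.25583494] [-179.98821       0.20779274    8.15401402]
axle proj [255.3 154.5] [273.5 189.7]
```

View pics/c4.png

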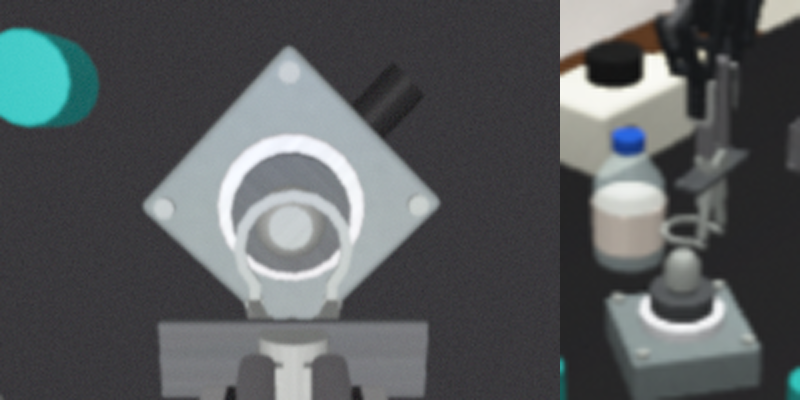

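Run:
```python
from h import *
for v in(243,246,248): print(px('w4',110+294.5/2,40+v/2,.129))
print(px('w4',110+291/2,40+228/2,.106))
```

```text
[ 0.5523 -0.0358  0.129 ]
[ 0.5512 -0.0359  0.129 ]
[ 0.5504 -0.0361  0.129 ]
[ 0.5539 -0.0341  0.106 ]
```

```bash
python3 -m jog '[0.09,-0.08,0,0,0.02,0,1,0,0,0.15,0,0,0,1,0,0,0.15,0,0,0,1,0,0,0,0,0,0,1,0,0,0,0,0,0,1]'
```

```text
time_s: 20.25
position: [0.534, -0.0379, 0.2483]
ee_rot: [180.0, -0.0, 8.1]
force: [0.2, 0.2, -2.2]
grip_width: 0.307
```

```bash
python3 -m jog '[0,-0.03,0.2,0,0,0,1,0,0,0.2,0,0,0,1,0,0,0.2,0,0,0,1,0,0,0.2,0,0,0,1,0,0,0,0,0,0,1,0,0,0,0,0,0,1]'
```

```text
time_s: 20.85
position: [0.5337, -0.037, 0.2261]
ee_rot: [180.0, 0.0, 8.1]
force: [0.6, -0.2, -2.0]
grip_width: 0.31
```

```bash
python3 -m jog '[0,0,0.15,0,0,0,1,0,0,0.2,0,0,0,1,0,0,0.2,0,0,0,1,0,0,0.1,0,0,0,1,0,0,0,0,0,0,1,0,0,0,0,0,0,1]'
python3 - <<'E'
from h import *
o=robot.get_obs();print(o['position'],o['ee_rot'],o['force'])
snap('wrist','w5',s=1);snap('side','s5')
print(proj('w5',[.5538,-.034,.106])-[110,40])
a=cv2.resize(cv2.imread('pics/w5_raw.png')[80:240,180:330],(469,500),interpolation=2)
b=cv2.resize(cv2.imread('pics/s5_raw.png')[150:220,250:290],(286,500),interpolation=2)
cv2.imwrite('pics/c5.png',np.hstack([a,b]))
E
```

```text
time_s: 21.45
position: [0.5338, -0.037, 0.2085]
ee_rot: [180.0, -0.0, 8.1]
force: [0.9, 0.2, -1.6]
grip_width: 0.309
[ 0.53380516 -0.03699609  0.20846232] [ 1.79993143e+02 -1.39298830e-02  8.05594444e+00] [ 0.92193993  0.15650139 -1.60658444]
[147.8 130.3]
```

View pics/c5.png

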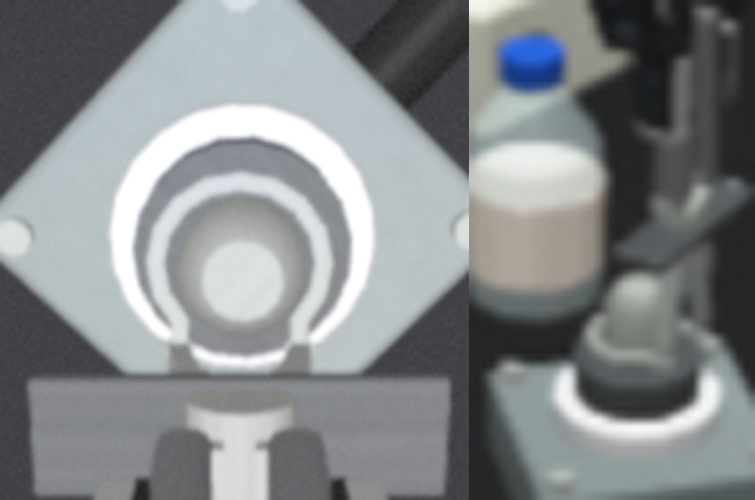

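Run:
```python
from h import *
s=3.125
f=lambda p:(proj('w5',p)-[180,80])*s
c=np.array([.5538,-.034]);x=np.array([.99,.14]);y=np.array([-.14,.99])
for n,o,z in[('ctr top',0,.106),('axle edge',.015,.098)]: print(n,f([*(c+o*x),z]))
for r in(.018,.022): print('ring expected',r,f([*(c+r*x),.0833]),[f([*(c+q*r*y),.0833]) for q in(1,-1)])
```

```text
ctr top [243.125  282.1875]
axle edge [242.8125 209.0625]
ring expected 0.018 [242.8125 187.5   ] [array([168.4375, 262.1875]), array([317.1875, 261.875 ])]
ring expected 0.022 [242.8125 170.3125] [array([151.875 , 262.1875]), array([333.75 , 261.875])]
```

```bash
python3 -m jog '[0,0.02,0.1,0,0,0,1,0,0,0.1,0,0,0,1,0,0,0,0,0,0,1,0,0,0,0,0,0,1]'
```

```text
time_s: 21.95
position: [0.5342, -0.0376, 0.2035]
ee_rot: [180.0, -0.1, 8.1]
force: [-0.4, 0.8, -2.2]
grip_width: 0.306
```

```bash
python3 -m jog '[0,0,0.08,0,0,0,1,0,0,0,0,0,0,1,0,0,0,0,0,0,1]'
```

```text
time_s: 22.25
position: [0.5342, -0.0376, 0.2014]
ee_rot: [180.0, -0.1, 8.1]
force: [0.0, 0.6, -2.6]
grip_width: 0.313
```

```bash
python3 -m jog '[0,0,0.05,0,0,0,1,0,0,0,0,0,0,1,0,0,0,0,0,0,1]'
```

```text
time_s: 22.55
position: [0.5344, -0.0376, 0.2008]
ee_rot: [180.0, -0.1, 8.1]
force: [-1.0, 0.5, -2.7]
grip_width: 0.31
```

```bash
python3 -m jog '[0,0,0.06,0,0,0,1,0,0,0,0,0,0,1,0,0,0,0,0,0,1]'
```

```text
time_s: 22.85
position: [0.5346, -0.0377, 0.2008]
ee_rot: [180.0, -0.2, 8.0]
force: [-0.5, -0.9, -2.6]
grip_width: 0.309
```

```bash
python3 -m jog '[-0.03,0,0.1,0,-0.02,0,1,0,0,0,0,0,0,1,0,0,0,0,0,0,1]'
```

```text
time_s: 23.15
position: [0.535, -0.0378, 0.2008]
ee_rot: [179.9, -0.3, 8.0]
force: [-0.6, -0.1, -4.0]
grip_width: 0.312
```

```bash
python3 -m jog '[-0.05,0,0.1,0,0,0,1]'; python3 -m jog '[0,0,0,0,0,0,1]'
python3 - <<'E'
from h import *
o=robot.get_obs();print(o['position'],o['force'],o['wrist_torque'])
snap('wrist','w6',s=1);snap('side','s6')
a=cv2.resize(cv2.imread('pics/w6_raw.png')[80:240,180:330],(469,500),interpolation=2)
b=cv2.resize(cv2.imread('pics/s6_raw.png')[170:220,255:290],(320,500),interpolation=2)
cv2.imwrite('pics/c6.png',np.hstack([a,b]))
s=3.125
f=lambda p:(proj('w6',p)-[180,80])*s
c=np.array([.5538,-.034]);x=np.array([.99,.14]);y=np.array([-.14,.99])
for r in(.018,.022): print('ring expected',r,f([*(c+r*x),.0755]),[f([*(c+q*r*y),.0755]) for q in(1,-1)])
E
```

```text
time_s: 23.25
position: [0.5346, -0.038, 0.1999]
ee_rot: [179.9, -0.4, 8.0]
force: [-10.8, 1.3, 43.0]
grip_width: 0.309
time_s: 23.35
position: [0.5349, -0.0379, 0.2006]
ee_rot: [179.9, -0.5, 8.0]
force: [0.4, -1.3, -2.9]
grip_width: 0.312
[ 0.53491842 -0.03793111  0.20057299] [ 0.35666141 -1.30641594 -2.85272701] [ 0.02719767 -0.03873761 -0.04135937]
ring expected 0.018 [237.5   195.625] [array([163.4375, 270.3125]), array([311.875, 270.   ])]
ring expected 0.022 [237.5  178.75] [array([146.875 , 270.3125]), array([328.4375, 270.    ])]
```

View pics/c6.png

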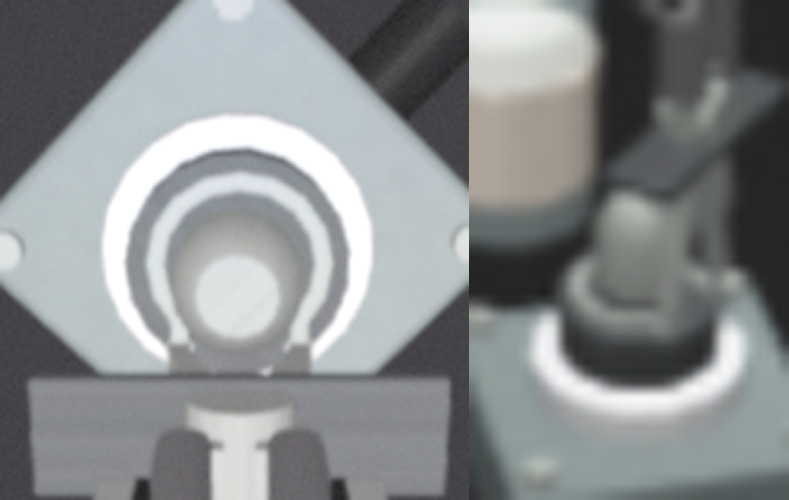

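```bash
python3 -m jog '[-0.07,0,-0.03,0,-0.06,0,1,0,0,0,0,0,0,1,0,0,0,0,0,0,1,0,0,0,0,0,0,1]'
```

```text
time_s: 23.85
position: [0.5329, -0.0383, 0.2007]
ee_rot: [179.9, 0.1, 8.0]
force: [-1.3, -0.7, 6.0]
grip_width: 0.312
```

```bash
python3 -m jog '[0,0,-0.01,0,0,0,1,0,0,0,0,0,0,1,0,0,0,0,0,0,1,0,0,0,0,0,0,1]'
python3 - <<'E'
from h import *
o=robot.get_obs();print(o['position'],o['ee_rot'],o['force'],o['wrist_torque'])
snap('wrist','w7',s=1);snap('side','s7')
a=cv2.resize(cv2.imread('pics/w7_raw.png')[80:240,180:330],(469,500),interpolation=2)
b=cv2.resize(cv2.imread('pics/s7_raw.png')[150:310,170:300],(330,406),interpolation=2)
b=cv2.copyMakeBorder(b,0,94,0,0,0)
cv2.imwrite('pics/c7.png',np.hstack([a,b]))
s=3.125
f=lambda p:(proj('w7',p)-[180,80])*s
c=np.array([.5538,-.034]);x=np.array([.99,.14]);y=np.array([-.14,.99])
for r in(.022,): print('ring expected',r,f([*(c+r*x),.0755]),[f([*(c+q*r*y),.0755]) for q in(1,-1)])
E
```

```text
time_s: 24.25
position: [0.533, -0.0383, 0.2008]
ee_rot: [179.9, 0.1, 8.0]
force: [-0.5, 0.8, 3.5]
grip_width: 0.308
[ 0.53295318 -0.03831374  0.20077266] [1.79908808e+02 1.07163523e-01 8.01334947e+00] [-0.54660297  0.80416105  3.49443121] [0.06788413 0.19272763 0.07757686]
ring expected 0.022 [236.875 165.   ] [array([145.9375, 256.875 ]), array([328.125 , 256.5625])]
```

View pics/c7.png

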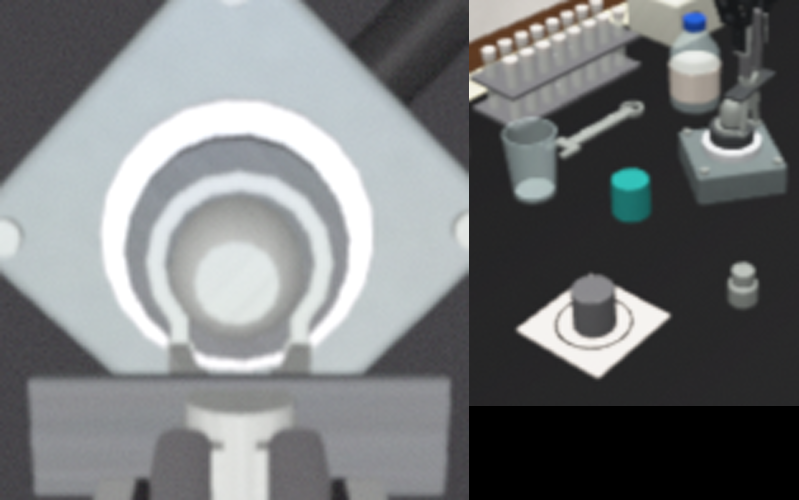

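```bash
python3 -c "
from plant import robot
print(robot.close_job())"
```

```text
the job is handed in; nothing more can be done
None
```

The job is done and handed in at about 24 s. The dust cap stands inside the circle on the mat, and the snap ring sits spread in the groove with the pliers still held squeezed.

- **Cap:** the last side picture shows it upright in the circle, with the bare axle exposed.
- **Ring:** it is around the axle, about 1.5 mm off centre by the wrist camera, against 3 mm of clearance. The tool is within 0.1° of level. Its height of 0.2008 m is within 0.2 mm of the 0.2006 m worked out for the ring resting on the collar.
- **Squeeze:** the opening reads 0.31, about 26 mm against the expected 30 mm. The gripper also read about 2 mm low on the 46 mm cap, and the ring looks fully round and spread in the picture.
- **Force:** the ring now presses on the collar with roughly 6 N.

One check did not go cleanly. While I was feeling for the collar, small downward steps showed no force in the settled readings, so I kept going. A single step then read 43 N at the wrist for 0.1 s, which is well under the 120 N wrist limit. I backed off and levelled the ring straight afterwards.

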